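# Shut and lock the wiring cover of an LED driver box

### The job

Swing the open wiring cover of the driver box down with your fingertips until it is fully shut, then set a fingertip (or two side by side) in the slot of the round quarter-turn fastener and turn it a quarter turn clockwise to its stop, so that the cover is locked. Use only the outside of the fingers: do not lift the cover any further, pick nothing up, leave the things lying around where they are, and finish clear of everything.

Things in the scene. Friction and masses are not known exactly. Their poses are not given: they have to be found in the camera images.
- housing: Dark grey driver box fixed on a black mat; 240 (x) by 280 (y, 296 over the side fins) by 91 mm high. Origin: centre of its underside. x points from the front wall, nearest the robot, to the back; z up. Top from x = 32 to 120 mm: fixed deck at z = 91 mm. Hinge line of the cover: along y through x = 30, z = 89 mm. A fixed cable gland juts 30 mm from the front wall at y = 85, z = 45 mm.
- cover (a joint): Cover angle, rad: 0 = fully shut and level (hard stop; its top is 91 mm above the box's origin), growing as the front edge rises; starts at 0.3 to 0.65. Dark grey plate, 150 mm from hinge to front edge, 272 mm wide, 4 mm thick, 0.4 kg. The stiff hinge keeps it at any angle; 1 to 3 N down at the front edge closes it.
- cover_edge (a point): Middle of the cover's front (free) edge, on its top face. x lies in the cover's plane and points to the hinge, 152 mm away; y runs along the edge; z is square to the cover's top. The bare plate to either side of the fastener, 50 to 130 mm along y from here, can be pressed.
- fastener (a point): Centre of the aluminium turning disc (72 mm across, in a fixed dark collar 87 mm across), on its top, 3 mm above the cover's top. Shut, it is at x = -75, y = 0, z = 94 mm in the box's frame. One straight slot crosses the disc: 28 mm wide, 72 mm long (ended by the collar), 14 mm deep, open at the top. The slot runs along this point's y and turns with the disc; z: turning axis, out of the cover.
- cam (a joint): Turn of the fastener, rad: 0 = open, slot along the front edge (towards the red dot); grows clockwise from above to its stop at 1.571 = locked, slot square to the edge (green dot). Starts at 0 to 0.3. Stiff (0.12 N m), stays where left. A tongue under it slides below a keeper on the box only with the cover shut; turned with the cover up, it blocks the cover from shutting.
- screwdriver: Bystander: screwdriver with an orange handle, 200 mm long, 26 mm thick, lying loose on the mat beside the box; origin under its middle.
- tape_roll: Bystander: yellow tape roll, 96 mm across, 24 mm high, lying loose on the mat beside the box; origin at the centre of its underside.
- cable_gland: Bystander: loose light grey cable gland, 30 mm across, 42 mm high, standing on the box's back deck; origin at the centre of its underside.
- screw_bin: Bystander: open blue bin with screws, 110 by 80 by 45 mm high, loose on the mat beside the box; origin at the centre of its underside.

How it is judged (in metres and radians):
On the way, in this order (a step that is already met when the one before it is completed fails the run):
1. the cover is pushed fully shut while the fastener is still open (value of joint cover below 0.03 rad and value of joint cam below 0.8 rad), for 0.1 s.
2. the fastener is turned to its locked stop with the cover shut (value of joint cam above 1.4 rad and value of joint cover below 0.03 rad), for 0.2 s.
At the end, for the whole second after the job is handed in: The cover is shut (within 0.025 rad, about 4 mm at its front edge), the fastener is turned to within 0.17 rad of its locked stop, and the screwdriver, tape roll, cable gland and screw bin are within 30 mm of where they started (value of joint cover below 0.025 rad and value of joint cam above 1.4 rad and distance of each of screwdriver, tape_roll, cable_gland, screw_bin from where it was at the start of the episode below 0.03 m); the robot touches nothing.
It fails at once if the cover is lifted further open (value of joint cover above 0.78 rad).
It fails at once if a thing lying around is picked up or pushed away (distance of any of screwdriver, tape_roll, cable_gland, screw_bin from where it was at the start of the episode above 0.03 m).
It also fails if it takes over 48 s, if anything falls off the work surface, if the arm or the gripper's body presses on something with over 40 N, if the wrist force passes 120 N, or if a joint passes its speed limit or range.

### The arm

A 7-joint arm with a two-finger parallel gripper is mounted at the origin on the work surface. World frame = base frame: x ahead of the robot, y to its left, z up, the work surface at z = 0. Lengths are in m, angles in degrees, forces in N, time in s.
With the tool pointing down it reaches from about 0.425 to 0.875 m from the base axis. Payload 4.7 kg.
Tool frame: the origin (TCP) lies midway between the tips of the shut fingers; the grasp point (between the pads) lies behind it (manip.pinch_z is the z of the grasp point in the tool frame, in m); z points along the fingers, y is the line along which they close (so a half turn about z gives the same grasp; the last joint's range is limited). The gripper opens to 87 mm and grips with 3 to 60 N. Pads are 19 mm wide; open, the fingers measure 117 mm over their backs; the gripper's body (75 mm by 190 mm) begins 51 mm behind the grasp point.
Start: joints at [72.428, 18.392, -4.016, 83.108, 1.295, 78.541, -3.26], TCP at [0.205, -0.617, 0.223] pointing down, gripper open.
Joint ranges: [-163.93, 163.93], [-17.29, 119.83], [-79.2, 71.16], [3.27, 140.29], [-89.18, 269.18], [5.43, 117.66], [-154.24, 154.24]. Speed limits (degrees/s): [147.25, 147.25, 180, 180, 180, 180, 180].

### API

Orientations are given as [roll, pitch, yaw] about the fixed x, y, z axes, in that order (R = Rz(yaw) Ry(pitch) Rx(roll)).
In Python, from cell import manip gives the robot as it stands.
- The arm moves only by the tool jog_arm, never from a script. Its argument "steps" is a list that holds one entry, the list of rows, each a list of 7 numbers: the turn, a rotation vector about the world's x, y, z in degrees, then the shift along the world's x, y, z in cm, then the closure in counts, from 0 (fully open) to 255 (shut). A call has exactly 5 rows; each row shifts and turns the commanded pose from where the row before left it; what a row does not reach is not made up. A row lasts 1/8 s, in which the tool goes at most 62.5 mm and 10.7 degrees, less where a joint would pass 70% of its speed; a pose out of reach is approached as far as the arm can. A call is refused whole if a number of a shift passes 6.25 or a number of a turn 10.7, either way. A call with a gripper value outside its range is refused whole. The fingers move at their own pace and stop on an object; "force" is the grip in N (left out, the last holds). Time passes only in rows, so rows that do not move let the fingers close, or fill a call up. It gives the time, the measured TCP pose, the force, the opening and the grip force at its end, in the units of the state.
- manip.read_state(): the state, without advancing time (a new reading comes with each control period).
- manip.read_camera(name): name is "scene" or "top" or "wrist"; returns (picture, depth): 420x560x3 uint8, red, green, blue; 420x560 float32, m along the optical axis (not along the pixel's ray), 0 where there is no reading.
- manip.camera_params(name): a dict with "mtx" (3x3 intrinsics, pixels), "rvec" (rotation vector, rad) and "tvec" (3), from world to camera coordinates, as OpenCV has them. Camera axes: x right, y down, z forward; pixel columns grow to the right and rows downward; lengths in m; the calibration is good to about 2 mm. A picture is of the moment at which its call begins: read the wrist's pose just before it. camera_params takes no time and is no camera call; for the wrist camera it gives the pose at the moment of the call.
- manip.close_job(): hands the job in; it is judged then, once.
The state is a dict: "time": time; "joints": joint angles; "joint_velocities": joint speeds; "effort": joint torques, N m; "ee_pos": TCP position; "eef_rot": TCP orientation; "force": force on the tool from outside, world axes, zero at the start; "wrist_torque": the same for the moment, N m; "opening": finger opening in m; "grip_force": force on a finger pad.
Only numpy, scipy, OpenCV 4.12 (cv2) and the standard library are available. Lean on these libraries where they do the work, as an engineer would, in place of code of your own. Each camera call takes 0.05 s, during which the arm holds its last target. There are 200 camera calls.

## Working session

There is one attempt and no reset: what is moved stays moved. The work goes in short steps, Python scripts to look and compute and a tool call to move; the robot and the scene stay as the last step left them, time stands still between calls to the robot, and variables do not carry over. Pictures are saved under pics/ and viewed, at most 10 in all, crops included, and the job is handed in when it is done.

Besides the shell and the picture viewer there is one more tool, called as name(argument=value, ...), one argument or row to a line, values as JSON. jog_arm: Moves the arm, as the interface text tells. Its arguments: {"type":"object","properties":{"steps":{"type":"array"},"force":{"type":"number"}},"required":["steps"]}

```bash
mkdir -p pics; ls; python3 - <<'E'
from cell import manip
import cv2,numpy as np
print(manip.read_state(), manip.pinch_z)
for n in("scene","top"):
    p,d=manip.read_camera(n); c=manip.camera_params(n)
    np.savez(f"pics/{n}.npz",p=p,d=d,**c); cv2.imwrite(f"pics/{n}0.png",p[:,:,::-1])
    R=cv2.Rodrigues(np.array(c["rvec"],float))[0]; print(n,c["mtx"],-R.T@np.array(c["tvec"]).ravel())
E
```

```text
pics
{'time': 0.0, 'joints': array([72.4282472 , 18.43716985, -4.01457219, 83.17600867,  1.2950897 ,
       78.53806617, -3.25861154]), 'joint_velocities': array([-0.07288318,  0.08132231, -0.02842862, -0.02517076,  0.02291139,
        0.03792863, -0.03397339]), 'effort': array([-5.63802660e-04, -4.91289818e+01, -4.04384863e-01, -3.12525916e+01,
       -6.38285000e-02,  4.36381018e-02,  1.84329087e-04]), 'ee_pos': array([ 0.20472233, -0.6163445 ,  0.22147308]), 'eef_rot': array([-1.79893997e+02,  6.08170338e-03,  1.83820285e+01]), 'force': array([ 0.32825242,  0.01688371, -0.29563786]), 'wrist_torque': array([-0.0408748 ,  0.00508165,  0.00242296]), 'grip_force': 0.0, 'opening': 0.08704039387506508} -0.0187
scene [[498.27389593   0.         281.0257136 ]
 [  0.         498.27389593 212.27121628]
 [  0.           0.           1.        ]] [ 1.09245001 -0.26616996  0.8665689 ]
top [[503.550109     0.         279.80447108]
 [  0.         503.550109   216.60262376]
 [  0.           0.           1.        ]] [0.37751512 0.04402584 1.1436611 ]
```

View pics/scene0.png

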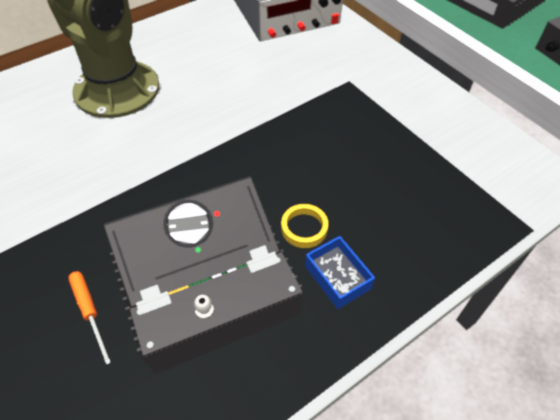

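View pics/top0.png

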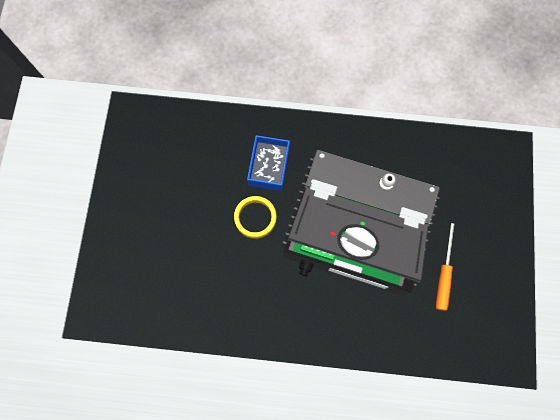

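The scene picture shows the box with the fastener at (188,224), the deck screws at (150,344) and (292,289), and the loose gland at (203,306). The top picture shows the fastener at (358,241) and the deck screws at (432,189) and (321,156). The screwdriver lies on the −y side, the tape and bin on the +y side.

```bash
cat > h.py <<'E'
import numpy as np,cv2
class V:
    def __init__(s,p,d,mtx,rvec,tvec):
        s.p,s.d,s.K=p,d,np.array(mtx,float); s.R=cv2.Rodrigues(np.array(rvec,float))[0]; s.t=np.array(tvec,float).ravel()
        s.P=s.K@np.c_[s.R,s.t]; s.C=-s.R.T@s.t
        v,u=np.mgrid[:420,:560]; r=np.stack([u,v,np.ones_like(u)],-1)@np.linalg.inv(s.K).T
        s.X=(r*d[...,None]-s.t)@s.R   # world xyz image
    def proj(s,X):
        q=np.c_[X,np.ones(len(X))]@s.P.T; return q[:,:2]/q[:,2:]
def load(n):
    z=np.load(f"pics/{n}.npz"); return V(z["p"],z["d"],z["mtx"],z["rvec"],z["tvec"])
def tri(a,pa,b,pb):
    X=cv2.triangulatePoints(a.P,b.P,np.array(pa,float).reshape(2,1),np.array(pb,float).reshape(2,1)).ravel(); return X[:3]/X[3]
def plane(X):
    X=X[np.isfinite(X).all(1)]
    for _ in range(6):
        c=X.mean(0); n=np.linalg.svd(X-c,full_matrices=False)[2][2]; e=np.abs((X-c)@n); X=X[e<max(.002,2*np.median(e))]
    return c,n*np.sign(n[2]),e.std()
def polymask(pts):
    m=np.zeros((420,560),np.uint8); cv2.fillPoly(m,[np.array(pts,np.int32)],1); return m>0
E
python3 - <<'E'
from h import *
np.set_printoptions(precision=4,suppress=True)
s,t=load("scene"),load("top")
for n,a,b in(("screw-",(150,344),(432,189)),("screw+",(292,289),(321,156)),("disc",(188,224),(358,241)),("gland",(202,299),(389,178))):
    print(n,"tri",tri(s,a,t,b),"sd",s.X[a[1],a[0]],"td",t.X[b[1],b[0]])
for v,dk,cv,mt in((s,[(150,300),(280,272),(290,285),(155,335)],[(120,230),(250,190),(262,235),(140,275)],[(380,150),(460,200),(400,230)]),
          (t,[(325,165),(425,195),(420,205),(335,180)],[(310,212),(412,240),(410,262),(300,232)],[(120,120),(200,120),(180,300),(100,300)])):
    for k,q in(("deck",dk),("cover",cv),("mat",mt)):
        m=polymask(q)&(v.d>0); c,n,e=plane(v.X[m]); print(k,c,n,"tilt",np.degrees(np.arccos(n[2])),"az",np.degrees(np.arctan2(n[1],n[0])),e)
E
```

```text
screw- tri [ 0.7263 -0.2526  0.0994] sd [ 0.7257 -0.251   0.0963] td [ 0.7272 -0.2556  0.0948]
screw+ tri [ 0.7786 -0.0078  0.0945] sd [ 0.7801 -0.0072  0.0969] td [ 0.778  -0.0091  0.094 ]
disc tri [ 0.5864 -0.0958  0.1411] sd [ 0.5803 -0.0927  0.1318] td [ 0.5892 -0.0989  0.1255]
gland tri [ 0.7272 -0.151   0.1405] sd [ 0.7262 -0.1492  0.1371] td [ 0.7286 -0.1534  0.1349]
deck [ 0.7158 -0.119   0.0952] [-0.0192  0.0083  0.9998] tilt 1.1998649022734245 az 156.7254258126465 0.0005226655680042267
cover [ 0.6056 -0.0954  0.1307] [ 0.418  -0.0905  0.9039] tilt 25.320897407080118 az -12.21945871389322 0.0005553962851285694
mat [0.7092 0.3864 0.0045] [-0.0003  0.0017  1.    ] tilt 0.09888566221357974 az 100.08209993980817 0.0005580886518307623
deck [ 0.722  -0.1316  0.0941] [ 0.0128 -0.0031  0.9999] tilt 0.7569800804607533 az -13.62311302179089 0.0005417162865944238
cover [ 0.5979 -0.096   0.1338] [ 0.4371 -0.0929  0.8946] tilt 26.543846707633723 az -11.993506966580298 0.000563851469279416
mat [0.6386 0.3724 0.0033] [ 0.0014 -0.0008  1.    ] tilt 0.09230086282876294 az -31.084982087347917 0.0005651460824549336
```

jog_arm(
  steps=[
    [[0, 0, 10, 2.2, 3, 0, 255], [0, 0, 10, 2.2, 3, 0, 255], [0, 0, 10, 2.2, 3, 0, 255], [0, 0, 10, 2.2, 3, 0, 255], [0, 0, 10, 2.2, 3, 0, 255]],
  ],
  force=20,
)

```text
time: 0.72
ee_pos: [0.3154, -0.4656, 0.2221]
eef_rot: [-180.0, -0.0, 68.7]
force: [-0.3, 0.1, -0.1]
opening: 0.0449
grip_force: 0.0
```

jog_arm(
  steps=[
    [[0, 0, 10, 2.2, 3, 0, 255], [0, 0, 10, 2.2, 3, 0, 255], [0, 0, 10, 2.2, 3, 0, 255], [0, 0, 10, 2.2, 3, 0, 255], [0, 0, 10, 2.2, 3, 0, 255]],
  ],
)

```text
time: 1.35
ee_pos: [0.4253, -0.3157, 0.2222]
eef_rot: [-180.0, -0.0, 118.7]
force: [0.4, -0.1, -0.3]
opening: 0.0019
grip_force: 0.0
```

jog_arm(
  steps=[
    [[0, 0, 10, 2.3, 3, 0, 255], [0, 0, 10, 2.3, 3, 0, 255], [0, 0, 10, 2.3, 3, 0, 255], [0, 0, 10, 2.3, 3, 0, 255], [0, 0, 9, 2.3, 3, 0, 255]],
  ],
)

```text
time: 1.98
ee_pos: [0.5403, -0.1659, 0.2222]
eef_rot: [-180.0, -0.0, 167.7]
force: [-0.1, 0.1, 0.1]
opening: 0.0004
grip_force: 0.0
```

jog_arm(
  steps=[
    [[0, 0, 0, 0, 0, -1.2, 255], [0, 0, 0, 0, 0, -1.2, 255], [0, 0, 0, 0, 0, -1.2, 255], [0, 0, 0, 0, 0, -1.2, 255], [0, 0, 0, 0, 0, -1.0, 255]],
  ],
)

```text
time: 2.6
ee_pos: [0.5395, -0.1674, 0.1636]
eef_rot: [-180.0, -0.0, 167.3]
force: [0.1, -0.6, 0.6]
opening: 0.0007
grip_force: 0.0
```

jog_arm(
  steps=[
    [[0, 0, 0, 0, 0, -0.8, 255], [0, 0, 0, 0, 0, -0.8, 255], [0, 0, 0, 0, 0, -0.8, 255], [0, 0, 0, 0, 0, -0.8, 255], [0, 0, 0, 0, 0, -0.8, 255]],
  ],
)

```text
time: 3.22
ee_pos: [0.54, -0.1669, 0.1241]
eef_rot: [180.0, 0.0, 167.4]
force: [0.2, 0.4, 0.2]
opening: -0.0
grip_force: 0.3
```

```bash
python3 - <<'E'
from cell import manip
from h import *
o=[]
for n in("scene","top"):
    p,d=manip.read_camera(n); c=manip.camera_params(n); np.savez(f"pics/{n}1.npz",p=p,d=d,**c)
    q=p[130:330,80:360] if n=="scene" else p[130:330,240:520]
    o.append(cv2.resize(q,None,fx=2.0,fy=2.0,interpolation=2)[:, :,::-1])
cv2.imwrite("pics/b.png",np.vstack(o)[:,:][:,:].copy() if 0 else cv2.resize(np.hstack(o),(800,286)))
v=load("top1"); 
for q in([(310,212),(345,220),(335,235),(300,232)],):
    m=polymask(q)&(v.d>0); c,n,e=plane(v.X[m]); print(c,n,np.degrees(np.arccos(n[2])),e)
E
```

```text
[ 0.61963731 -0.02246423  0.11013732] [ 0.20649674 -0.04058766  0.9776051 ] 12.148593679689277 0.0005280298700816252
```

View pics/b.png

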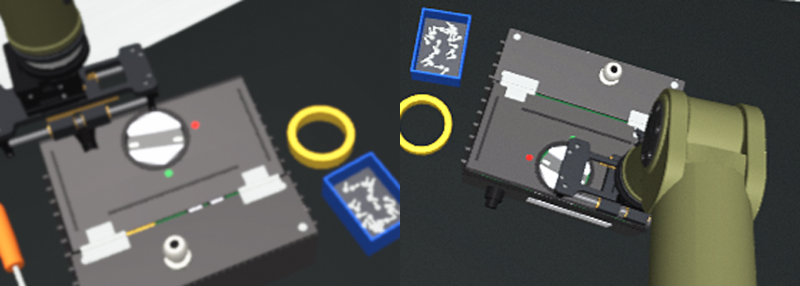

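The cover is following the finger: it is down to about 12°, with the fastener at (155,138) in the left half. I continue down.

jog_arm(
  steps=[
    [[0, 0, 0, 0, 0, -0.6, 255], [0, 0, 0, 0, 0, -0.6, 255], [0, 0, 0, 0, 0, -0.6, 255], [0, 0, 0, 0, 0, -0.6, 255], [0, 0, 0, 0, 0, -0.4, 255]],
  ],
)

```text
time: 3.95
ee_pos: [0.5398, -0.1668, 0.0961]
eef_rot: [180.0, -0.0, 167.4]
force: [-0.0, 0.1, -1.0]
opening: 0.0005
grip_force: 0.2
```

jog_arm(
  steps=[
    [[0, 0, 0, 0, 0, -0.2, 255], [0, 0, 0, 0, 0, -0.2, 255], [0, 0, 0, 0, 0, 0, 255], [0, 0, 0, 0, 0, 0, 255], [0, 0, 0, 0, 0, 0, 255]],
  ],
)

```text
time: 4.58
ee_pos: [0.5398, -0.1668, 0.0944]
eef_rot: [-179.9, -0.0, 167.4]
force: [-5.4, 0.2, 10.1]
opening: 0.0002
grip_force: 5.6
```

jog_arm(
  steps=[
    [[0, 0, 0, 0, 0, 2, 255], [0, 0, 0, 0, 0, 4, 255], [0, 0, 0, 1.1, 2.5, 3, 173], [0, 0, 0, 1.2, 2.5, 3, 173], [0, 0, 0, 1.2, 2.4, 0, 173]],
  ],
)

```text
time: 5.2
ee_pos: [0.5774, -0.0921, 0.2168]
eef_rot: [-180.0, 0.4, 167.4]
force: [-0.4, -0.5, -0.2]
opening: 0.0223
grip_force: 0.0
```

```bash
python3 - <<'E'
from cell import manip
from h import *
st=manip.read_state(); print(st["ee_pos"],st["joints"],st["opening"])
for n in("scene","top","wrist"):
    c=manip.camera_params(n); p,d=manip.read_camera(n); np.savez(f"pics/{n}2.npz",p=p,d=d,**c)
    cv2.imwrite(f"pics/{n}2.png",p[:,:,::-1])
E
```

```text
[ 0.57742446 -0.09212953  0.2168283 ] [ 40.98365814  14.03843254 -40.34497248  92.46195881   9.37301621
  76.52477332  76.72577559] 0.022335430577430027
```

View pics/wrist2.png

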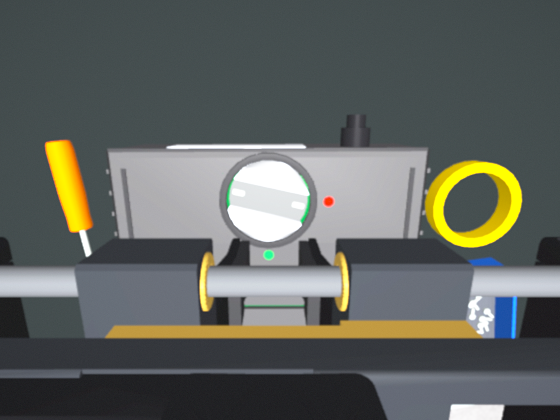

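View pics/scene2.png

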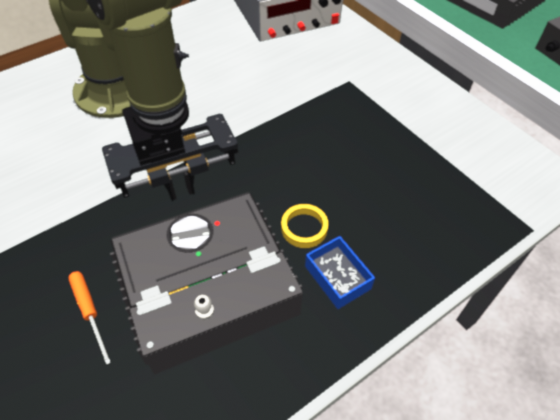

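The wrist picture shows the disc centred near (268,202), with the slot sloping clockwise by about 10–13°. The red dot is at (329,202) and the green dot at (268,255). In the scene picture the cover is level, with the disc at about (190,233).

```bash
python3 - <<'E'
from h import *
np.set_printoptions(precision=4,suppress=True)
w,s=load("wrist2"),load("scene2")
print("disc",tri(w,(268,202),s,(190,233)))
def blob(v,c,f):
    y,x=np.nonzero(f(v.p.astype(int))); k=np.hypot(x-c[0],y-c[1])<9; return x[k].mean(),y[k].mean()
red=lambda p:(p[...,0]>130)&(p[...,1]<90)&(p[...,2]<90); gr=lambda p:(p[...,1]>120)&(p[...,0]<90)
r=tri(w,blob(w,(329,202),red),s,blob(s,(217,213),red)); g=tri(w,blob(w,(268,255),gr),s,blob(s,(198,254),gr)); print("red",r,"green",g)
m=polymask([(120,150),(215,160),(215,230),(130,230)]); c,n,e=plane(w.X[m&(w.d>0)]); print("cover w",c,n,np.degrees(np.arccos(n[2])))
# rectified: 0.25mm/px around guess, rows down = -boxx, cols right = -boxy
C=np.array([.5752,-.0925]); a=np.radians(-12.06); ux=np.array([np.cos(a),np.sin(a)]); uy=np.array([-ux[1],ux[0]])
N=400; i,j=np.mgrid[:N,:N]; bx=(N/2-i)*.00025; by=(N/2-j)*.00025
out=[]
for v in(w,s):
    X=np.concatenate([C+bx[...,None]*ux+by[...,None]*uy,np.full((N,N,1),.0975)],-1).reshape(-1,3)
    q=v.proj(X).astype(np.float32).reshape(N,N,2); im=cv2.remap(v.p,q[...,0],q[...,1],1); cv2.circle(im,(200,200),144,(255,0,255),1); cv2.circle(im,(200,200),174,(255,0,255),1); out.append(im[...,::-1])
cv2.imwrite("pics/rect.png",np.hstack(out))
E
```

```text
disc [ 0.5745 -0.0918  0.0949]
red [ 0.5839 -0.0387  0.1001] green [ 0.6233 -0.1021  0.095 ]
cover w [ 0.5467 -0.1767  0.0944] [0.0009 0.0003 1.    ] 0.0533518610370679
```

View pics/rect.png

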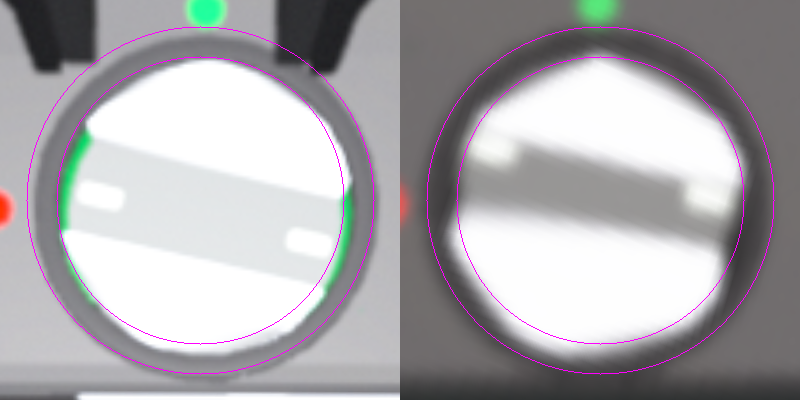

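The slot lies 13.3° clockwise (cam about 0.23), so tool yaw should be about 154.6°. The cover is level to within 0.1°, and the disc is at about (0.5745, −0.0923).

jog_arm(
  steps=[
    [[0, 0, -6.4, -0.15, 0, -2, 173], [0, 0, -6.4, -0.15, 0, -3, 173], [0, 0, 0, 0, 0, -3, 173], [0, 0, 0, 0, 0, -2, 173], [0, 0, 0, 0, 0, 0, 173]],
  ],
)

```text
time: 5.98
ee_pos: [0.5706, -0.0936, 0.1111]
eef_rot: [-180.0, -0.2, 154.5]
force: [0.7, 0.3, -0.2]
opening: 0.028
grip_force: 0.0
```

```bash
python3 - <<'E'
from cell import manip
from h import *
st=manip.read_state(); print(st["ee_pos"],st["eef_rot"],st["opening"])
o=[]
for n,(x,y) in(("scene",(190,225)),("wrist",(268,240))):
    p,d=manip.read_camera(n); r=60 if n=="scene" else 130
    o.append(cv2.resize(p[y-r:y+r,x-r:x+r,::-1],(400,400),interpolation=2))
cv2.imwrite("pics/c3.png",np.hstack(o))
E
```

```text
[ 0.57062117 -0.09364826  0.11114713] [-1.79955585e+02 -1.72687077e-01  1.54528394e+02] 0.027950962226337223
```

View pics/c3.png

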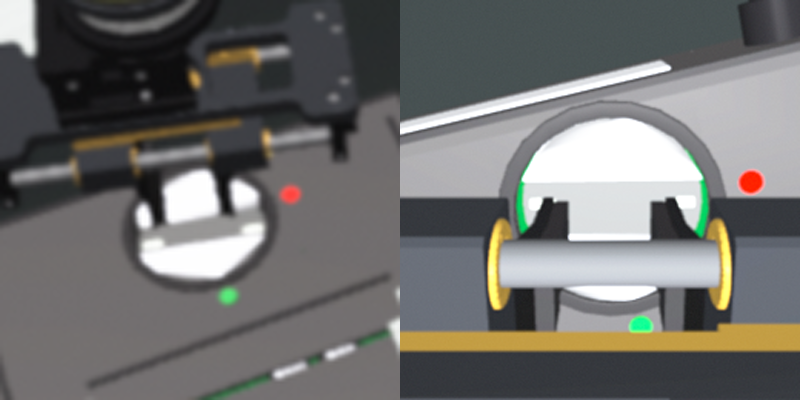

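The slot is parallel to the fingers, which sit centred left to right. The TCP is about 4 mm short in x, so I correct that and go in.

jog_arm(
  steps=[
    [[0, 0, 0, 0.4, 0.13, 0, 173], [0, 0, 0, 0, 0, -0.6, 173], [0, 0, 0, 0, 0, -0.6, 173], [0, 0, 0, 0, 0, -0.3, 173], [0, 0, 0, 0, 0, 0, 173]],
  ],
)

```text
time: 6.7
ee_pos: [0.5756, -0.0916, 0.0971]
eef_rot: [-180.0, -0.0, 154.6]
force: [0.0, -0.0, -0.7]
opening: 0.0278
grip_force: 0.0
```

jog_arm(
  steps=[
    [[0, 0, 0, 0, 0, -0.3, 173], [0, 0, 0, 0, 0, -0.3, 173], [0, 0, 0, 0, 0, -0.3, 173], [0, 0, 0, 0, 0, 0, 173], [0, 0, 0, 0, 0, 0, 173]],
  ],
)

```text
time: 7.32
ee_pos: [0.576, -0.0916, 0.0886]
eef_rot: [180.0, 0.0, 154.6]
force: [1.0, -0.6, 0.4]
opening: 0.0282
grip_force: 0.0
```

jog_arm(
  steps=[
    [[0, 0, -5, -0.1, 0, -0.1, 173], [0, 0, -5, 0, 0, 0, 173], [0, 0, -5, 0, 0, 0, 173], [0, 0, -5, 0, 0, 0, 173], [0, 0, -5, 0, 0, 0, 173]],
  ],
)

```text
time: 7.95
ee_pos: [0.5752, -0.0916, 0.0877]
eef_rot: [180.0, 0.0, 129.4]
force: [0.7, -1.2, -1.5]
opening: 0.0286
grip_force: 2.3
```

jog_arm(
  steps=[
    [[0, 0, -5, 0, 0, 0, 173], [0, 0, -5, 0, 0, 0, 173], [0, 0, -5, 0, 0, 0, 173], [0, 0, -5, 0, 0, 0, 173], [0, 0, -5, 0, 0, 0, 173]],
  ],
)

```text
time: 8.57
ee_pos: [0.5756, -0.0924, 0.0877]
eef_rot: [179.9, 0.1, 104.4]
force: [1.6, -1.1, -1.5]
opening: 0.0279
grip_force: 2.8
```

jog_arm(
  steps=[
    [[0, 0, -5, 0, 0, 0, 173], [0, 0, -5, 0, 0, 0, 173], [0, 0, -5, 0, 0, 0, 173], [0, 0, -5, 0, 0, 0, 173], [0, 0, -3, 0, 0, 0, 173]],
  ],
)

```text
time: 9.2
ee_pos: [0.5757, -0.0931, 0.0877]
eef_rot: [179.9, 0.1, 81.4]
force: [2.0, -2.5, -2.8]
opening: 0.0277
grip_force: 3.1
```

```bash
python3 - <<'E'
from cell import manip
s=manip.read_state(); print(s["wrist_torque"],s["joints"])
E
```

```text
[-0.65344895 -0.55667406  0.1351848 ] [ 28.47444527  18.09541845 -25.72764472 101.2985419    8.86806294
  62.46254555  -8.795758  ]
```

jog_arm(
  steps=[
    [[0, 0, -3, 0, 0, 0, 173], [0, 0, -3, 0, 0, 0, 173], [0, 0, -3, 0, 0, 0, 173], [0, 0, -2, 0, 0, 0, 173], [0, 0, 0, 0, 0, 0, 173]],
  ],
)

```text
time: 9.82
ee_pos: [0.5756, -0.0933, 0.0878]
eef_rot: [179.9, 0.1, 70.5]
force: [2.7, -3.6, -1.7]
opening: 0.028
grip_force: 2.7
```

```bash
python3 - <<'E'
from cell import manip
s=manip.read_state(); print(s["wrist_torque"])
E
```

```text
[-1.11922675 -0.61223548  0.07004732]
```

jog_arm(
  steps=[
    [[0, 0, -2, 0, 0, 0, 173], [0, 0, -2, 0, 0, 0, 173], [0, 0, -2, 0, 0, 0, 173], [0, 0, 0, 0, 0, 0, 173], [0, 0, 0, 0, 0, 0, 173]],
  ],
)

```text
time: 10.45
ee_pos: [0.5756, -0.0935, 0.0878]
eef_rot: [179.8, 0.2, 64.9]
force: [2.7, -5.6, -3.0]
opening: 0.0284
grip_force: 34.3
```

```bash
python3 - <<'E'
from cell import manip
s=manip.read_state(); print(s["wrist_torque"])
E
```

```text
[-1.35353426 -0.66001537  1.83332169]
```

The torque has risen sharply, so the fastener is at its stop. I ease back into the slack and lift out.

jog_arm(
  steps=[
    [[0, 0, 3, 0, 0, 0, 173], [0, 0, 3, 0, 0, 0, 173], [0, 0, 3, 0, 0, 0, 173], [0, 0, 0, 0, 0, 0.5, 173], [0, 0, 0, 0, 0, 1, 173]],
  ],
)

```text
time: 11.08
ee_pos: [0.5744, -0.0909, 0.1027]
eef_rot: [-179.9, -0.0, 73.5]
force: [0.9, -0.1, 0.4]
opening: 0.0282
grip_force: 0.0
```

jog_arm(
  steps=[
    [[0, 0, 0, 0, 0, 2, 173], [0, 0, 0, 0, 0, 4, 173], [0, 0, 0, -0.8, -1, 4, 173], [0, 0, 0, 0, 0, 2, 173], [0, 0, 0, 0, 0, 0, 173]],
  ],
)

```text
time: 11.7
ee_pos: [0.5685, -0.101, 0.2261]
eef_rot: [179.7, -0.0, 73.6]
force: [-0.6, 0.4, -0.1]
opening: 0.0279
grip_force: 0.0
```

```bash
python3 - <<'E'
from cell import manip
from h import *
for n in("scene","top","wrist"):
    c=manip.camera_params(n); p,d=manip.read_camera(n); np.savez(f"pics/{n}4.npz",p=p,d=d,**c)
s=load("scene4"); cv2.imwrite("pics/c4.png",cv2.resize(s.p[130:370,40:400,::-1],(720,480),interpolation=2))
for q in([(120,245),(160,230),(165,265),(135,280)],):
    c,n,e=plane(s.X[polymask(q)&(s.d>0)]); print(c,n,np.degrees(np.arccos(n[2])))
print(manip.read_state()["time"],manip.read_state()["force"])
E
```

```text
[ 0.56759246 -0.18110361  0.09493391] [-6.96679678e-04 -2.09781098e-03  9.99997557e-01] 0.12665065110305793
11.85 [-0.40123973  0.00722811 -0.43786307]
```

View pics/c4.png

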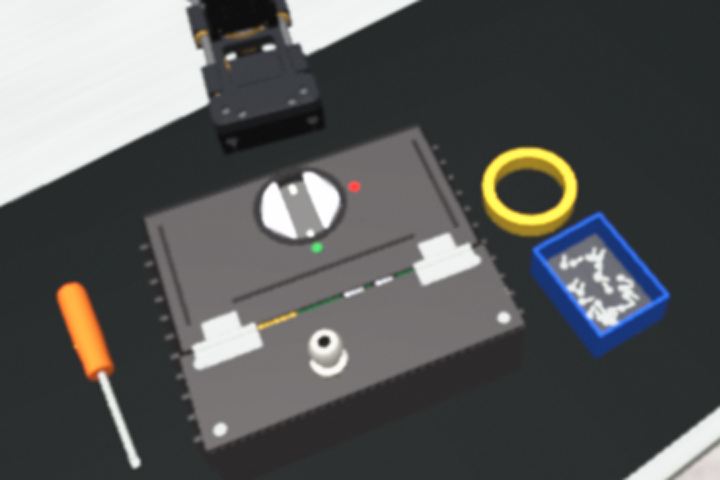

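The slot now runs from (292,185) to (310,232) and lines up with the green dot at (317,247). The cover is level, the loose things have not moved and the gripper is clear.

```bash
python3 -c "
from cell import manip
print(manip.close_job())"
```

```text
the job is handed in; nothing more can be done
None
```

I pressed the cover fully shut, turned the fastener clockwise to its locked stop, left the loose things where they were, and handed the job in with the gripper clear, at about 12 s on the robot's clock; no verdict came back.

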